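# Post the round key fob through the slot of the return box

## Task

Two brass key fobs lean in the sloping rest on the bench: a round one and an oblong one. Take the round fob, turn and tip it edge-on, and post it through the slot in the lid of the grey return box so that it drops right inside. Leave the oblong fob in its place in the rest.

Things in the scene. Friction and masses are not known exactly. Their poses are not given: they have to be found in the camera images.
- round_fob: Plain brass round disc, 70 mm in diameter, 8 mm thick, 150 g, loose, with a small steel eyelet near its upper rim. Origin at the disc's centre; x axis normal to the flat faces, z axis up the disc to the eyelet (leaning 30 degrees from vertical at the start). It stands in either place of the rest; the upper 30 mm of it is free on both faces.
- oblong_fob: Plain brass oblong plate with rounded corners, 40 mm wide, 70 mm tall, 8 mm thick, 150 g, loose, with the same eyelet; origin at its centre, axes as for the round fob. It stands in the other place of the rest and stays there.
- fob_rest: Fixed wooden base, 94 (x) by 190 mm (y), with a dark steel plate whose top leans 30 degrees from vertical towards the rest's -x; origin under the base's centre. The fobs lie on the plate's +x face, on a ledge between 12 mm high pins, centres at x 21, y +50 or -50, z 66 mm. The plate covers the lower 40 mm of a fob; behind the upper 30 mm is open space.
- return_box: Fixed grey steel box, 120 (x) by 154 (y) by 100 mm high, closed but for a slot in the lid, 28 mm wide (x) and 100 mm long (y), with a thin steel rim. Origin under the box's centre; the slot is centred over it and goes straight down. The lid is 7 mm thick; the hollow is 112 by 142 mm, floor at z = 8 mm. A bench vice under 0.2 m high stands between box and rest; a pegboard 0.7 m ahead.

How it is judged (in metres and radians):
At the end, for the whole second after the job is handed in: The round fob lies at rest inside the return box, wholly below the lid (its centre within the box walls and less than 65 mm above the box's underside); the oblong fob is within 20 mm of where it stood (x of round_fob in the frame of return_box between -0.06 and 0.06 m and y of round_fob in the frame of return_box between -0.075 and 0.075 m and z of round_fob in the frame of return_box between 0 and 0.065 m and linear speed of round_fob below 0.05 m/s and distance of oblong_fob from where it was at the start of the episode below 0.02 m); the robot touches nothing.
It fails at once if the oblong fob is taken out of its place in the rest (distance of oblong_fob from where it was at the start of the episode above 0.03 m).
It also fails if it takes over 42 s, if anything falls off the work surface, if the arm or the gripper's body presses on something with over 40 N, if the wrist force passes 120 N, or if a joint passes its speed limit or range.

## Robot

A 6-joint arm with a two-finger parallel gripper is mounted at the origin on a cart in front of the work surface, level with it; the furniture and walls round the work are solid. World frame = base frame: x ahead of the robot, y to its left, z up, the work surface at z = 0. Lengths are in m, angles in degrees, forces in N, time in s.
With the tool pointing down it reaches from about 0.2 to 0.875 m from the base axis. Payload 3.4 kg.
Tool frame: the origin (TCP) lies at the centre of the arm's flange, where the gripper is bolted on; the fingertips stand 199 mm ahead of it and the grasp point (between the pads) lies 180 mm ahead of it; z points along the fingers, x is the direction in which the jaws open and shut, and the axes are right-handed (so a half turn about z gives the same grasp; the last joint's range is limited). The gripper opens to 94 mm and grips with 3 to 60 N. Pads are 16 mm wide; open, the fingers measure 119 mm over their backs; the gripper's body (75 mm by 177 mm) begins 78 mm behind the grasp point.
Start: joints at [-73.854, 15.808, 86.224, -0, 77.962, -6.933], TCP at [0.225, -0.529, 0.405] pointing down, gripper open.
Joint ranges: [-165.64, 165.64], [-43.16, 119.46], [12.63, 154.43], [-67.54, 247.53], [6.08, 155.33], [-154.97, 154.97]. Speed limits (degrees/s): [147.25, 147.25, 180, 180, 180, 180].

## Interface

Orientations are given as [roll, pitch, yaw] about the fixed x, y, z axes, in that order (R = Rz(yaw) Ry(pitch) Rx(roll)).
In Python, from bench import bot gives the robot as it stands.
- The arm moves only by the shell command python3 -m handwheel 'ROWS' [FORCE]. ROWS is JSON, a list of rows, each a list of 3 entries, a list of its own where there are three numbers: the opening, from -1 (shut) to 1 (fully open), so that 0 is half open, then the shift along the tool's x, y, z in cm, then the turn, a rotation vector about the tool's x, y, z in degrees. A call has 1 to 5 rows; each row is the pose to reach, as a shift and turn from the pose commanded when the call began, along the tool's axes at that moment; what a row does not reach only later rows make up. A row lasts 1/8 s, in which the tool goes at most 62.5 mm and 10.7 degrees, less where a joint would pass 70% of its speed; a pose out of reach is approached as far as the arm can. A call with a gripper value outside its range is refused whole. The fingers move at their own pace and stop on an object; FORCE is the grip in N (left out, the last holds). Time passes only in rows, so rows that repeat a pose let the fingers close. It gives the time, the measured TCP pose, the force and the opening at its end, in the units of the state.
- bot.get_obs(): the state, without advancing time (a new reading comes with each control period).
- bot.capture(name): name is "scene" or "side" or "wrist"; returns a dict with "frame" (480x640x3 uint8, red, green, blue), "mtx" (3x3 intrinsics, pixels), "extrinsics" (4x4, takes a point from camera to world coordinates). Camera axes: x right, y up, looking along -z (the intrinsics and any distortion apply to the point x, -y, -z); pixel columns grow to the right and rows downward; lengths in m; the calibration is good to about 2 mm. The wrist camera is an equidistant fisheye: a pixel r from the principal point sees the ray r / f radians off the axis. A picture is of the moment at which its call begins. There is no depth.
- bot.sign_off(): hands the job in, once; it reports no verdict.
Trained networks look in a picture, given as the dict that the camera call returned (one of the last four; its "shot" number tells which), for a name from the list of things; names that differ only in an ending like _2 or _b are one class to them, and where a whole thing is asked for, a point or a joint stands for the part that bears it (a point fixed in the world has none). Each returns a list of dicts, best first, with "confidence" (0 to 1); they miss things now and then, are a little off and sometimes report something else, mostly with a low value. They report only what shows in the picture. A call takes as long as a camera call.
- bot.silhouettes(picture, name): "pixels" (480x640 bool, what is visible of it) and "extent" ([left, top, width, height] in pixels, round what is visible of it).
- bot.pinpoint(picture, name): "xy" ([column, row] in pixels: a listed point, or the origin of a listed thing).
The state is a dict: "time_s": time; "q": joint angles; "dq": joint speeds; "joint_efforts": joint torques, N m; "position": TCP position; "tool_rot": TCP orientation; "wrist_force": force on the tool from outside, world axes, zero at the start; "wrist_torque": the same for the moment, N m; "grip_width": finger opening in m.
Only numpy, scipy, OpenCV 4.12 (cv2) and the standard library are available. Lean on these libraries where they do the work, as an engineer would, in place of code of your own. Each camera call takes 0.05 s, during which the arm holds its last target.

## Working session

There is one attempt and no reset: what is moved stays moved. The work goes in short steps, Python scripts to look and compute and a shell command to move; the robot and the scene stay as the last step left them, time stands still between calls to the robot, and variables do not carry over. Pictures are saved under pics/ and viewed, and the job is handed in when it is done.

```bash
ls; mkdir -p pics
python3 - <<'E'
from bench import bot
import cv2,pickle
o=bot.get_obs();print(o)
for n in ("scene","side","wrist"):
    p=bot.capture(n);print(n,p["mtx"],p["extrinsics"].round(3) if hasattr(p["extrinsics"],'round') else p["extrinsics"],p.keys())
    cv2.imwrite(f"pics/{n}0.png",p["frame"][:,:,::-1])
    for t in ("round_fob","oblong_fob","fob_rest","return_box"):
        for r in bot.pinpoint(p,t)[:2]:print(t,'pt',r["xy"],r["confidence"])
        for r in bot.silhouettes(p,t)[:2]:print(t,'sil',r["extent"],r["confidence"])
E
```

```text
pics
{'time_s': 0.0, 'q': array([-7.38541495e+01,  1.58444147e+01,  8.62928226e+01, -1.34597169e-03,
        7.79622958e+01, -6.93255001e+00]), 'dq': array([ 0.03986194,  0.02822064,  0.06427873, -0.00699521,  0.038641  ,
        0.04764565]), 'joint_efforts': array([ 1.36904888e-03, -4.04573822e+01, -2.37223560e+01,  7.03146891e-02,
        3.45434295e-02, -1.27986968e-04]), 'position': array([ 0.22532733, -0.52877699,  0.40385305]), 'tool_rot': array([-1.79989293e+02,  9.89641844e-02, -6.69213084e+01]), 'wrist_force': array([ 0.58276705, -0.27782306, -0.33768584]), 'wrist_torque': array([ 0.02324612,  0.00994233, -0.02763196]), 'grip_width': 0.09379242419315194}
scene [[475.39219338   0.         315.42512196]
 [  0.         475.39219338 235.15745862]
 [  0.           0.           1.        ]] [[ 0.717  0.366 -0.593 -0.241]
 [-0.697  0.375 -0.611 -0.734]
 [-0.002  0.851  0.524  0.739]
 [ 0.     0.     0.     1.   ]] dict_keys(['frame', 'mtx', 'extrinsics', 'shot'])
round_fob pt [395.2, 274.3] 0.85
round_fob sil [385.1, 262.5, 16.6, 25.5] 0.52
oblong_fob pt [383.6, 302.9] 0.62
oblong
[... 599 characters left out ...]
trinsics', 'shot'])
round_fob pt [374.1, 289.0] 0.83
round_fob sil [365.3, 272.1, 23.8, 33.9] 0.76
round_fob sil [296.4, 185.7, 19.8, 27.6] 0.68
oblong_fob pt [347.0, 314.7] 0.53
oblong_fob sil [341.8, 293.7, 15.9, 42.1] 0.88
fob_rest pt [349.9, 324.0] 0.61
fob_rest sil [316.0, 295.3, 80.6, 66.4] 0.86
return_box sil [291.7, 185.6, 23.9, 25.4] 0.82
wrist [[371.64829954   0.         318.16500087]
 [  0.         371.64829954 247.41004982]
 [  0.           0.           1.        ]] [[ 0.392  0.891  0.23   0.292]
 [-0.92   0.38   0.099 -0.501]
 [ 0.001 -0.25   0.968  0.385]
 [ 0.     0.     0.     1.   ]] dict_keys(['frame', 'mtx', 'extrinsics', 'shot'])
fob_rest sil [115.5, 0.2, 55.4, 18.5] 0.76
```

View pics/scene0.png

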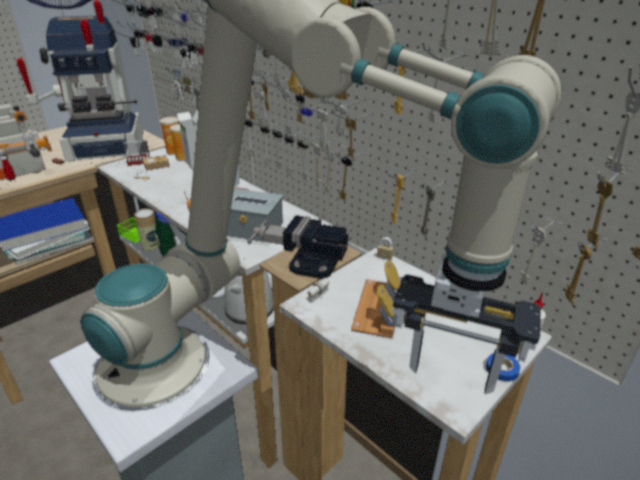

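View pics/side0.png

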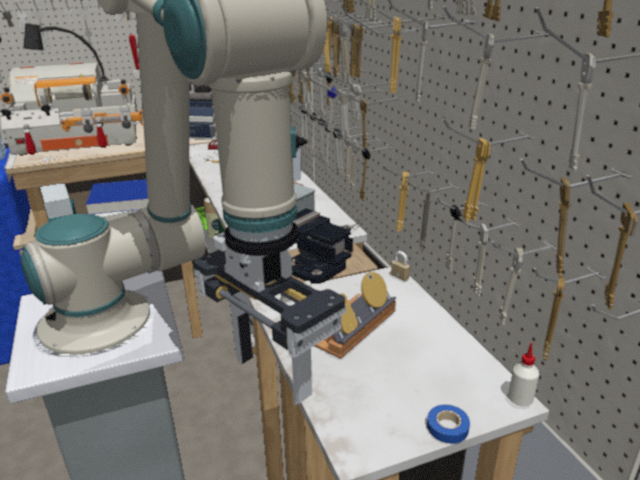

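View pics/wrist0.png

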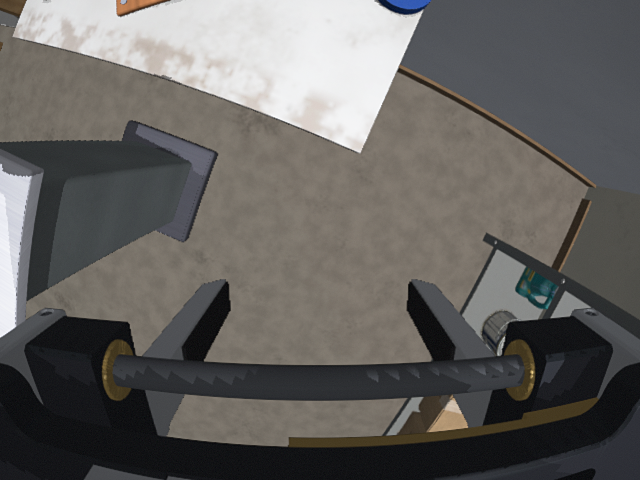

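```bash
cat > h.py <<'E'
import numpy as np, cv2
from scipy.spatial.transform import Rotation as R
def ray(p,xy,fish=False):
    K=np.array(p["mtx"]);T=np.array(p["extrinsics"])
    u=(np.array(xy)-K[:2,2])/K[0,0]
    if fish:
        r=np.hypot(*u); d=np.array([u[0]/r*np.sin(r),u[1]/r*np.sin(r),np.cos(r)])
    else: d=np.array([u[0],u[1],1.])
    d=np.array([d[0],-d[1],-d[2]])
    d=T[:3,:3]@d
    return T[:3,3],d/np.linalg.norm(d)
def atz(p,xy,z,fish=False):
    c,d=ray(p,xy,fish);return c+d*(z-c[2])/d[2]
def proj(p,X,fish=False):
    K=np.array(p["mtx"]);T=np.array(p["extrinsics"])
    c=T[:3,:3].T@(np.array(X)-T[:3,3]);c=np.array([c[0],-c[1],-c[2]])
    if fish:
        th=np.arctan2(np.hypot(c[0],c[1]),c[2]);n=np.hypot(c[0],c[1]);v=c[:2]/n*th
    else: v=c[:2]/c[2]
    return K[0,0]*v+K[:2,2]
def tri(rays):
    A=0;b=0
    for c,d in rays:
        M=np.eye(3)-np.outer(d,d);A=A+M;b=b+M@c
    return np.linalg.solve(A,b)
E
python3 - <<'E'
from bench import bot
from h import *
s=bot.capture("scene");d=bot.capture("side")
print("round",atz(s,[395.2,274.3],.066),atz(d,[374.1,289.0],.066),tri([ray(s,[395.2,274.3]),ray(d,[374.1,289.0])]))
print("obl",atz(s,[383.6,302.9],.066),atz(d,[347,314.7],.066))
print("rest",atz(s,[377.9,308.7],0),atz(d,[349.9,324],0))
print("box",atz(s,[252.4,232.2],0))
for n,p,b in(("scene",s,(215,170,200,180)),("side",d,(270,170,140,190))):
    x,y,w,h=b
    cv2.imwrite(f"pics/{n}_crop.png",cv2.resize(p["frame"][y:y+h,x:x+w,::-1],None,fx=3 if n=="side" else 4,fy=3 if n=="side" else 4,interpolation=cv2.INTER_CUBIC)[:600,:800])
E
```

```text
round [ 0.53123701 -0.20942888  0.066     ] [ 0.52184907 -0.20605776  0.066     ] [ 0.51488031 -0.22055042  0.07819219]
obl [ 0.42881091 -0.25677054  0.066     ] [ 0.43838248 -0.26464203  0.066     ]
rest [ 0.4682107  -0.21400684  0.        ] [ 0.46886548 -0.21056824  0.        ]
box [0.47056861 0.27163821 0.        ]
```

```bash
sleep 0
```

```text
(no output)
```

View pics/scene_crop.png

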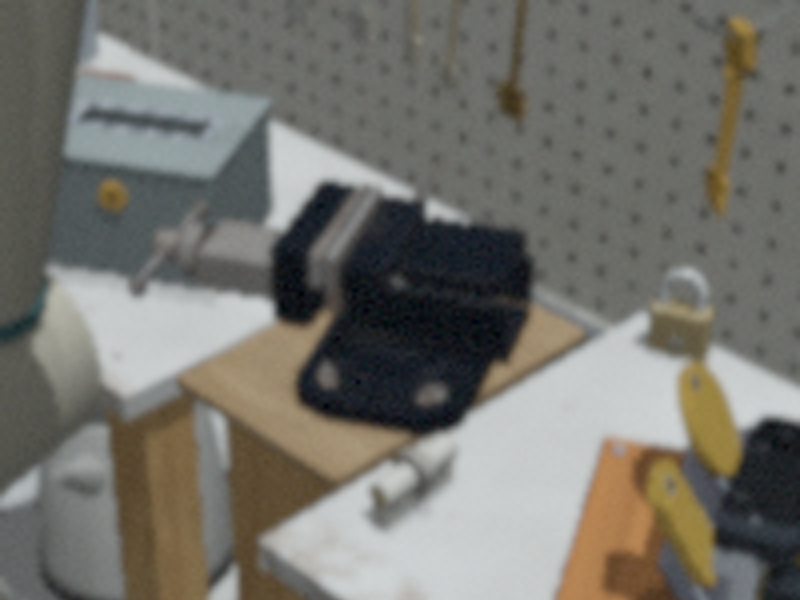

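View pics/side_crop.png

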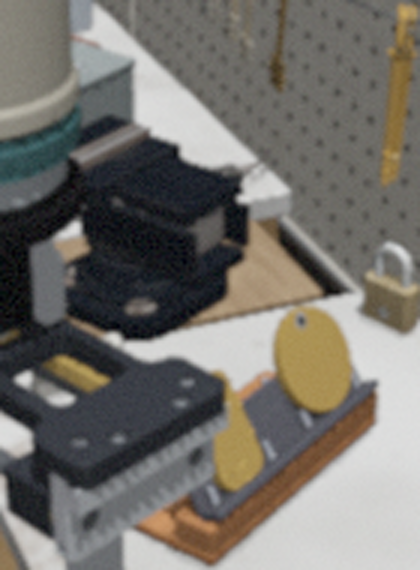

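```bash
python3 -m handwheel '[[1,[-5,-6,-0.5],[0,0,0]],[1,[-8,-10,-1],[0,0,0]],[1,[-12,-14.5,-1.6],[0,0,0]],[1,[-14.3,-17.5,-1.6],[0,0,0]],[1,[-14.3,-17.5,-1.6],[0,0,0]]]'
python3 - <<'E'
from bench import bot
import cv2
from h import *
print(bot.get_obs()["q"].round(1))
for n in ("wrist","side","scene"):
    p=bot.capture(n);cv2.imwrite(f"pics/{n}1.png",p["frame"][:,:,::-1])
    f=n=="wrist"
    if f: print(p["extrinsics"].round(3))
    for t,z in (("round_fob",.066),("oblong_fob",.066),("fob_rest",0),("return_box",0)):
        for r in bot.pinpoint(p,t)[:2]:print(n,t,'pt',r["xy"],r["confidence"],atz(p,r["xy"],z,f).round(4))
        for r in bot.silhouettes(p,t)[:1]:print(t,'sil',r["extent"],r["confidence"])
E
```

```text
time_s: 2.08
position: [0.331, -0.3266, 0.4212]
tool_rot: [-180.0, -0.0, -66.7]
wrist_force: [-0.2, -0.6, -0.1]
grip_width: 0.0941
[-53.2   5.7  97.    0.   77.3  13.5]
[[ 0.396  0.889  0.229  0.397]
 [-0.918  0.383  0.1   -0.298]
 [ 0.001 -0.25   0.968  0.401]
 [ 0.     0.     0.     1.   ]]
round_fob sil [259.0, 0.3, 45.5, 29.4] 0.69
wrist oblong_fob pt [289.4, 97.8] 0.81 [ 0.4343 -0.255   0.066 ]
oblong_fob sil [262.2, 74.0, 55.1, 48.9] 0.84
wrist fob_rest pt [269.4, 62.1] 0.56 [ 0.4705 -0.2103  0.    ]
fob_rest sil [221.0, 0.0, 106.7, 156.0] 0.95
side round_fob pt [376.2, 292.0] 0.65 [ 0.5208 -0.2173  0.066 ]
round_fob sil [361.3, 272.1, 30.8, 36.4] 0.64
side oblong_fob pt [344.4, 310.9] 0.84 [ 0.4388 -0.2518  0.066 ]
oblong_fob sil [330.9, 293.0, 27.1, 40.3] 0.57
side fob_rest pt [350.4, 326.0] 0.73 [ 0.4671 -0.2169  0.    ]
fob_rest sil [303.5, 293.8, 95.8, 64.8] 0.71
return_box sil [242.0, 191.4, 69.1, 41.9] 0.69
round_fob sil [384.2, 262.1, 17.0, 26.0] 0.73
scene oblong_fob pt [384.7, 301.1] 0.62 [ 0.4354 -0.2546  0.066 ]
oblong_fob sil [377.6, 286.4, 17.5, 31.0] 0.7
scene fob_rest pt [375.9, 309.8] 0.6 [ 0.4618 -0.2132  0.    ]
fob_rest sil [350.1, 279.1, 54.2, 60.1] 0.71
scene return_box pt [252.4, 230.4] 0.62 [0.477 0.28  0.   ]
return_box sil [213.8, 188.9, 70.7, 48.9] 0.93
```

View pics/wrist1.png

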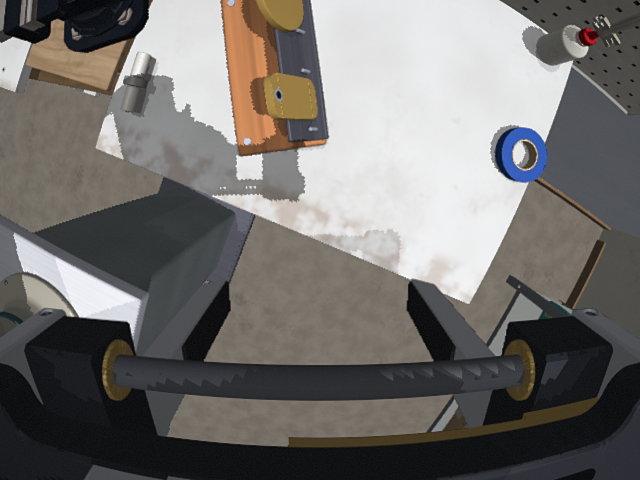

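View pics/scene1.png

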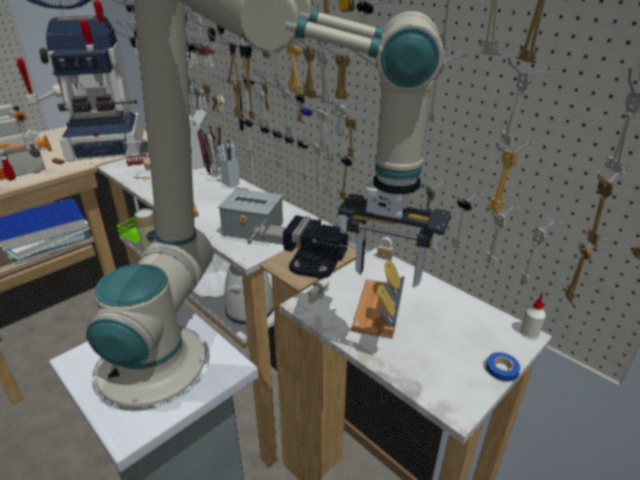

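View pics/side1.png

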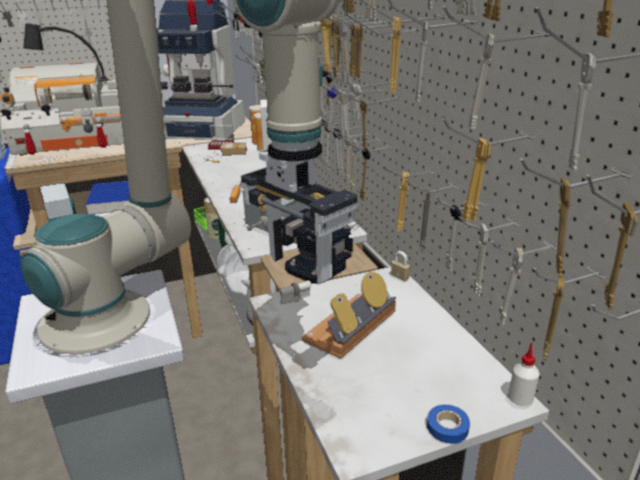

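```bash
python3 -m handwheel '[[1,[0,-5,0],[0,0,0]],[1,[0,-10,0],[0,0,0]],[1,[0,-12,0],[0,0,0]],[1,[0,-12,0],[0,0,0]]]'
python3 - <<'E'
from bench import bot
import cv2
from h import *
print(bot.get_obs()["q"].round(1))
p=bot.capture("wrist");cv2.imwrite("pics/wrist2.png",p["frame"][:,:,::-1])
import pickle;pickle.dump(p,open("w2.pkl","wb"))
print(p["extrinsics"].round(3))
for t,z in (("round_fob",.066),("oblong_fob",.066),("fob_rest",0),("return_box",0)):
        for r in bot.pinpoint(p,t)[:2]:print(t,'pt',r["xy"],r["confidence"],atz(p,r["xy"],z,True).round(4))
        for r in bot.silhouettes(p,t)[:1]:print(t,'sil',r["extent"],r["confidence"])
cv2.imwrite("pics/w2c.png",cv2.resize(p["frame"][0:230,130:430,::-1],None,fx=2.6,fy=2.6,interpolation=cv2.INTER_CUBIC))
E
```

```text
time_s: 3.92
position: [0.4412, -0.2815, 0.4203]
tool_rot: [179.9, 0.0, -66.8]
wrist_force: [0.8, 0.9, -0.5]
grip_width: 0.0939
[-40.1  10.9  90.7  -0.   78.5  26.7]
[[ 0.394  0.889  0.231  0.508]
 [-0.919  0.382  0.099 -0.253]
 [ 0.    -0.251  0.968  0.4  ]
 [ 0.     0.     0.     1.   ]]
round_fob pt [279.0, 119.7] 0.76 [ 0.522  -0.2094  0.066 ]
round_fob sil [250.1, 81.1, 51.2, 75.4] 0.81
oblong_fob pt [291.7, 229.2] 0.8 [ 0.4343 -0.2584  0.066 ]
oblong_fob sil [262.5, 199.3, 53.6, 59.8] 0.57
fob_rest pt [269.3, 170.9] 0.62 [ 0.4697 -0.2124  0.    ]
fob_rest sil [216.5, 76.6, 113.9, 197.3] 0.59
return_box sil [2.1, 1.5, 15.2, 53.6] 0.93
```

View pics/w2c.png

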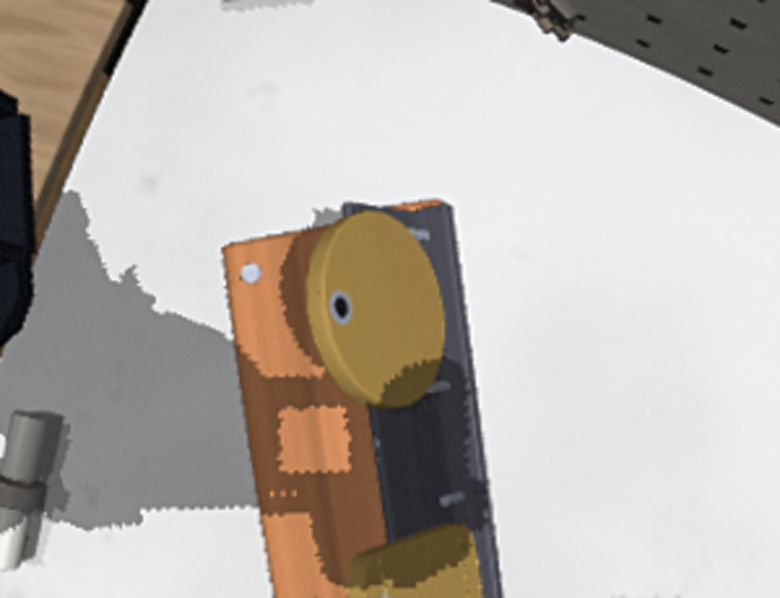

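Run:
```python
import pickle
from h import *
p=pickle.load(open("w2.pkl","rb"))
for z in (.0,.02,.03):
    a=atz(p,[215.4,94.2],z,True);b=atz(p,[234.6,230],z,True);d=a-b
    print(z,a,b,np.degrees(np.arctan2(d[1],d[0])))
# candidate model overlay
best=None
def model(rx,ry,yaw):
    Rz=R.from_euler('z',yaw,degrees=True).as_matrix()
    return Rz,np.array([rx,ry,0])
img=p["frame"][:,:,::-1].copy()
import sys
yaw=-61
Rz,o=model(.4715,-.2115,yaw)
def W(v):return o+Rz@np.array(v)
Rl=Rz@R.from_euler('y',-30,degrees=True).as_matrix()
for s in (1,-1):
    c=W([.021,.05*s,.066])
    print(c)
for k in (-.004,.004):
    for t in np.linspace(0,2*np.pi,90):
        X=W([.021,.05,.066])+Rl@np.array([k,.035*np.cos(t),.035*np.sin(t)])
        u=proj(p,X,True);img[int(round(u[1])),int(round(u[0]))]=(0,0,255) if k>0 else (255,0,0)
for h in (0,.02):
  for t in np.linspace(-1,1,100):
    for v in ([.047*t,.095,h],[-.047,.095*t,h],[.047,.095*t,h],[.047*t,-.095,h]):
        u=proj(p,W(v),True).round().astype(int)
        if 0<=u[0]<640 and 0<=u[1]<480: img[u[1],u[0]]=(255,0,255) if h else (0,255,0)
cv2.imwrite("pics/ov.png",cv2.resize(img[60:290,180:380],None,fx=2.6,fy=2.6,interpolation=cv2.INTER_NEAREST))
```

```text
0.0 [ 0.52628029 -0.1238364   0.        ] [ 0.39384523 -0.20051516  0.        ] 30.07047040566512
0.02 [ 0.5253528  -0.13030531  0.02      ] [ 0.39953549 -0.20315244  0.02      ] 30.070470405665127
0.03 [ 0.52488905 -0.13353976  0.03      ] [ 0.40238062 -0.20447109  0.03      ] 30.070470405665105
[ 0.52541199 -0.20562653  0.066     ]
[ 0.43795002 -0.25410749  0.066     ]
```

View pics/ov.png

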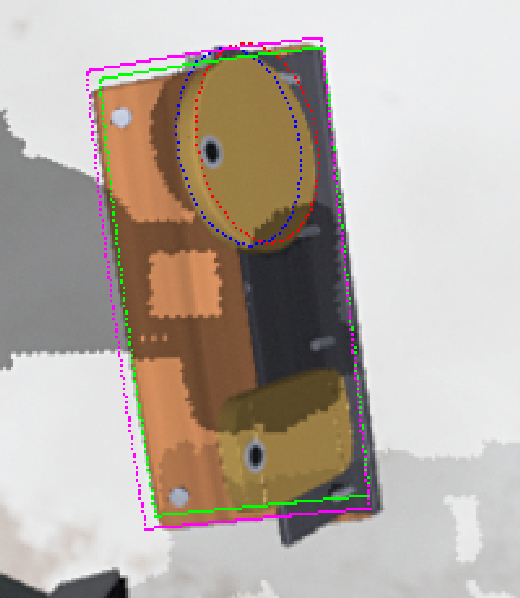

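```bash
cat > plan.py <<'E'
import numpy as np
from scipy.spatial.transform import Rotation as R
def rel(pos,Rm,obs):
    """shift (cm) and rotvec(deg) in the current tool frame (commanded ~ measured)"""
    R0=R.from_euler('xyz',obs["tool_rot"],degrees=True)
    return (R0.inv().apply(np.array(pos)-obs["position"])*100).round(2),np.degrees((R0.inv()*R.from_matrix(Rm)).as_rotvec()).round(2)
def rest(yaw=-60): return (R.from_euler('z',yaw,degrees=True)*R.from_euler('y',-30,degrees=True)).as_matrix()
E
python3 - <<'E'
import pickle
from h import *; from plan import *
from bench import bot
o=bot.get_obs()
p=pickle.load(open("w2.pkl","rb"))
for z in (.05,.1,.2): print("vice edge",z,atz(p,[141.5,140],z,True),atz(p,[130,40],z,True))
s=bot.capture("scene"); d=bot.capture("side")
Rl=rest();C=np.array([.5236,-.2063,.066])
Rt=np.column_stack([Rl[:,0],-Rl[:,1],-Rl[:,2]])
for up in (.14,.07,.027):
    g=C+Rl[:,2]*up; print(up,"TCP",g-Rt[:,2]*.18,rel(g-Rt[:,2]*.18,Rt,o))
    if up in(.14,.027):
        print("body corners",[ (g-Rt[:,2]*.078+Rt[:,0]*a*.0885+Rt[:,1]*b*.0375).round(3) for a in(1,-1) for b in(1,-1)])
for z in (.1,.15,.2): print("scene vice",z,atz(s,[347,230],z),atz(s,[310,250],z))
for f in range(2): pass
u=d["frame"][:,:,::-1]
cv2.imwrite("pics/side2.png",u);cv2.imwrite("pics/scene2.png",s["frame"][:,:,::-1])
E
```

```text
vice edge 0.05 [ 0.45657836 -0.08228984  0.05      ] [ 0.5501485  -0.02487419  0.05      ]
vice edge 0.1 [ 0.46387915 -0.10670198  0.1       ] [ 0.54409135 -0.0574829   0.1       ]
vice edge 0.2 [ 0.47848075 -0.15552625  0.2       ] [ 0.53197706 -0.12270033  0.2       ]
0.14 TCP [ 0.4436     -0.06773594  0.34312813] (array([-19.6 ,  -8.7 ,   7.76]), array([ 1.83, 29.95, -6.82]))
body corners [array([ 0.475, -0.197,  0.299]), array([ 0.54 , -0.16 ,  0.299]), array([ 0.398, -0.064,  0.211]), array([ 0.463, -0.027,  0.211])]
0.07 TCP [ 0.4611     -0.09804682  0.28250635] (array([-16.13,  -9.13,  13.83]), array([ 1.83, 29.95, -6.82]))
0.027 TCP [ 0.47185    -0.11666637  0.24526726] (array([-14.  ,  -9.39,  17.55]), array([ 1.83, 29.95, -6.82]))
body corners [array([ 0.503, -0.246,  0.201]), array([ 0.568, -0.208,  0.201]), array([ 0.427, -0.113,  0.113]), array([ 0.492, -0.076,  0.113])]
scene vice 0.1 [ 0.55759025 -0.02813688  0.1       ] [ 0.42321272 -0.02925318  0.1       ]
scene vice 0.15 [ 0.49505692 -0.08335754  0.15      ] [ 0.37119567 -0.08438648  0.15      ]
scene vice 0.2 [ 0.43252359 -0.1385782   0.2       ] [ 0.31917863 -0.13951978  0.2       ]
```

```bash
python3 -c "
import cv2
a=cv2.imread('pics/scene2.png')[170:330,210:410]
cv2.imwrite('pics/scene2c.png',cv2.resize(a,None,fx=3.7,fy=3.7,interpolation=cv2.INTER_CUBIC))"
```

```text
(no output)
```

View pics/scene2c.png

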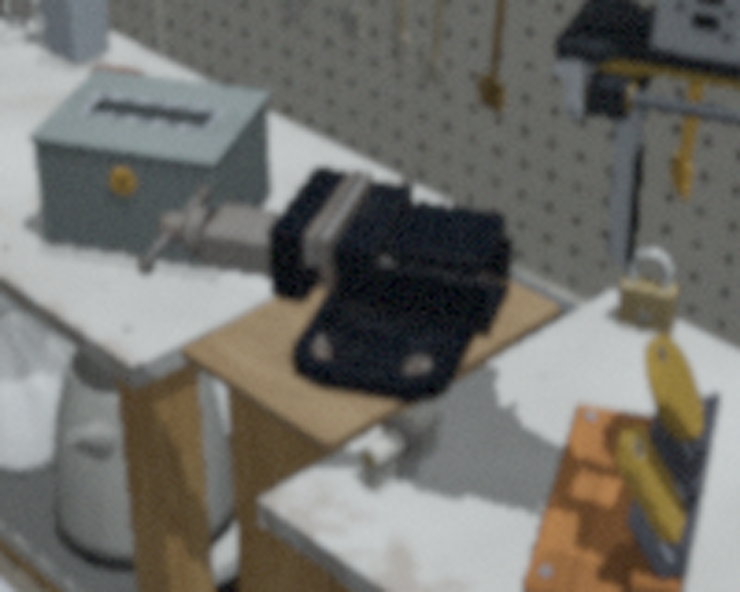

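View pics/wrist2.png

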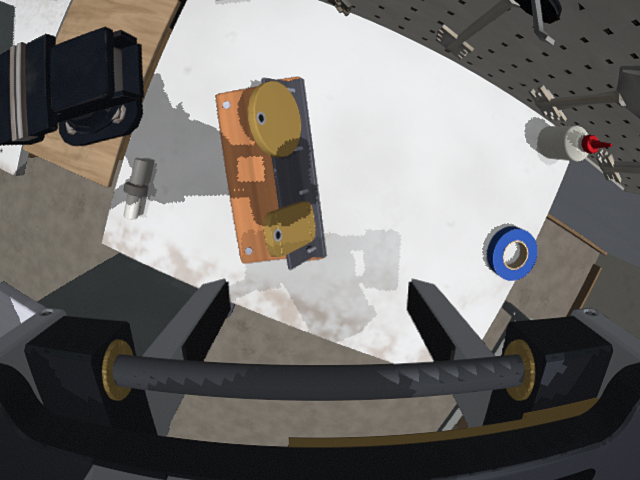

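View pics/side2.png

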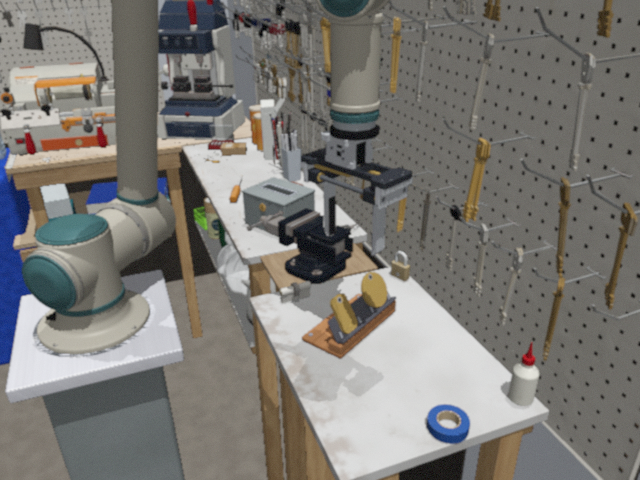

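Run:
```python
import pickle
from h import *
from bench import bot
p=pickle.load(open("w2.pkl","rb"));s=bot.capture("scene");d=bot.capture("side")
for w,a,b in (((110,28),(348,228),(352,232)),((136,35),(348,228),(352,232)),((138,95),(345,250),(352,240))):
    X=tri([ray(p,w,True),ray(s,a),ray(d,b)]);Y=tri([ray(s,a),ray(d,b)]);Z=tri([ray(p,w,True),ray(s,a)]);print(X,Y,Z,proj(p,X,True),proj(s,X),proj(d,X))
# base plate: bolt hole
X=tri([ray(s,(210+418/3.7,170+362/3.7)),ray(d,(325,271))]);print(X)
for n,q in(("scene",s),("side",d)):
    for r in bot.pinpoint(q,"return_box")[:1]+bot.silhouettes(q,"return_box")[:1]:
        print(n,r.get("xy"),r.get("extent"),r["confidence"], atz(q,r["xy"],0) if "xy" in r else '')
cv2.imwrite("pics/side3c.png",cv2.resize(d["frame"][160:290,225:385,::-1],None,fx=4.6,fy=4.6,interpolation=cv2.INTER_CUBIC))
```

```text
[ 0.54940844 -0.03836343  0.11058528] [ 0.55097137 -0.03685401  0.10933738] [ 0.54810245 -0.04027526  0.11471696] [110.63683765  27.46204183] [347.9123594  229.08294766] [352.00561128 230.68826698]
[ 0.54260621 -0.05781938  0.11706707] [ 0.55097137 -0.03685401  0.10933738] [ 0.54423113 -0.05718051  0.11543584] [120.59551793  36.82772497] [351.85693931 230.67186943] [352.86356155 232.28564978]
[ 0.50601733 -0.08696523  0.10440047] [ 0.54051905 -0.04275517  0.07309435] [ 0.49850292 -0.07855482  0.08711825] [137.56305298  87.05003069] [350.4811263 244.8038422] [342.53949306 246.58410708]
[ 0.49933538  0.00084499 -0.00409616]
scene [252.0, 228.2] None 0.56 [0.48412102 0.29112219 0.        ]
scene None [216.6, 188.2, 65.8, 53.3] 0.64 
side [279.5, 224.7] None 0.88 [0.4758919 0.2721892 0.       ]
side None [244.3, 181.4, 72.1, 48.7] 0.96
```

View pics/side3c.png

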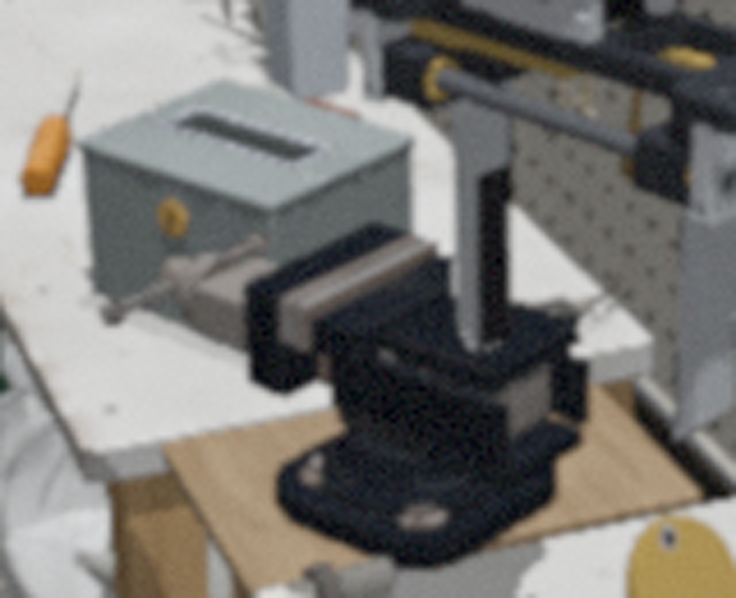

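```bash
python3 -m handwheel '[[-0.1,[-5,-2.2,1],[0.5,8,-1.8]],[-0.1,[-10,-4.4,3],[1,16,-3.6]],[-0.1,[-15,-6.6,5],[1.5,24,-5.4]],[-0.1,[-19.6,-8.7,7.8],[1.8,30,-6.8]],[-0.1,[-19.6,-8.7,7.8],[1.8,30,-6.8]]]'; python3 -m handwheel '[[-0.1,[0,0,0],[0,0,0]],[-0.1,[0,0,0],[0,0,0]]]'
python3 - <<'E'
from bench import bot
import cv2,pickle
from h import *;from plan import *
o=bot.get_obs()
print(o["q"].round(1))
Rl=rest();C=np.array([.5236,-.2063,.066])
Rt=np.column_stack([Rl[:,0],-Rl[:,1],-Rl[:,2]])
for up in (.14,.07,.027):
    g=C+Rl[:,2]*up; print(up,rel(g-Rt[:,2]*.18,Rt,o))
for n in ("wrist","side","scene"):
    p=bot.capture(n);f=n=="wrist"
    img=p["frame"][:,:,::-1].copy()
    for k in (-.004,.004):
      for t in np.linspace(0,2*np.pi,90):
        u=proj(p,C+Rl@np.array([k,.035*np.cos(t),.035*np.sin(t)]),f).round().astype(int)
        if 0<=u[0]<640 and 0<=u[1]<480: img[u[1],u[0]]=(0,0,255) if k>0 else (255,0,0)
    cv2.imwrite(f"pics/{n}4.png",img)
    for t in ("round_fob","return_box"):
        for r in bot.pinpoint(p,t)[:1]:print(n,t,r["xy"],r["confidence"],atz(p,r["xy"],.066 if t[1]=='o' else 0,f).round(4))
a=cv2.imread("pics/side4.png")[250:370,300:420];b=cv2.imread("pics/scene4.png")[230:350,330:450]
cv2.imwrite("pics/4c.png",cv2.resize(np.hstack([a,b]),None,fx=3.3,fy=3.3,interpolation=cv2.INTER_NEAREST))
E
```

```text
time_s: 5.4
position: [0.4425, -0.0636, 0.3406]
tool_rot: [179.7, -29.9, -59.4]
wrist_force: [-0.4, -1.4, -0.2]
grip_width: 0.0477
time_s: 5.65
position: [0.4447, -0.0689, 0.3437]
tool_rot: [-179.9, -30.1, -60.2]
wrist_force: [-0.2, 0.4, 0.3]
grip_width: 0.0423
[ -8.    4.6 114.1 -32.9  46.6  72. ]
0.14 (array([-0.16,  0.03, -0.03]), array([ 0.01, -0.1 , -0.13]))
0.07 (array([-0.17,  0.03,  6.97]), array([ 0.01, -0.1 , -0.13]))
0.027 (array([-0.18,  0.03, 11.27]), array([ 0.01, -0.1 , -0.13]))
wrist round_fob [314.3, 246.6] 0.72 [ 0.5197 -0.2077  0.066 ]
side round_fob [375.9, 290.4] 0.88 [ 0.5228 -0.2119  0.066 ]
side return_box [277.7, 224.2] 0.79 [0.4723 0.2771 0.    ]
scene round_fob [392.5, 276.8] 0.74 [ 0.5187 -0.2111  0.066 ]
scene return_box [250.2, 229.3] 0.66 [0.4762 0.2898 0.    ]
```

View pics/4c.png

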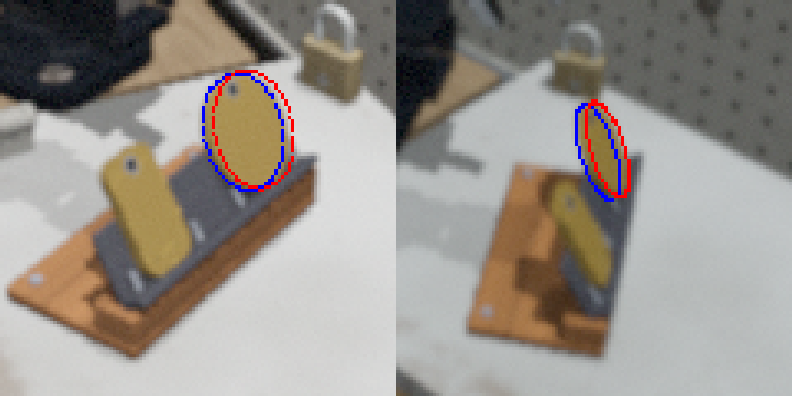

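View pics/wrist4.png

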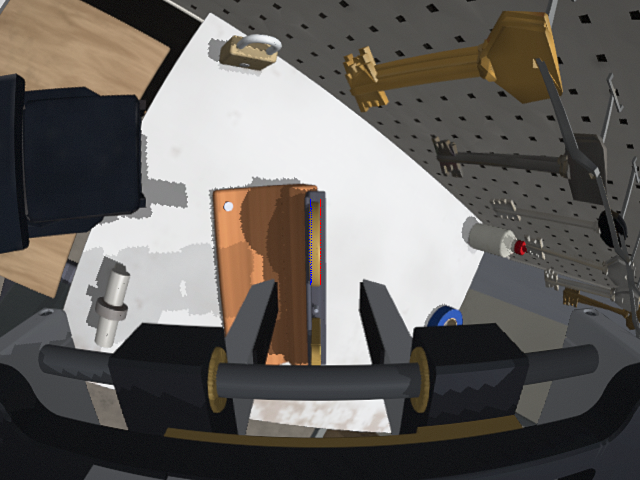

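View pics/scene4.png

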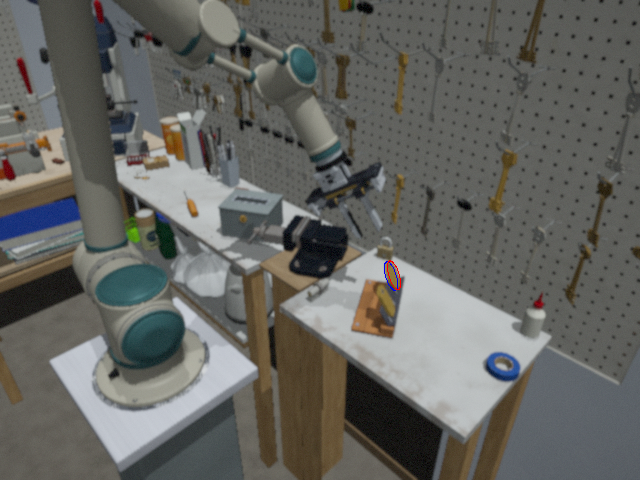

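```bash
python3 -m handwheel '[[-0.2,[-0.2,0,4],[0,0,0]],[-0.2,[-0.2,0,7],[0,0,0]],[-0.2,[-0.2,0,7],[0,0,0]]]'
python3 - <<'E'
from bench import bot
import cv2
from h import *;from plan import *
o=bot.get_obs()
Rl=rest();C=np.array([.5236,-.2063,.066])
Rt=np.column_stack([Rl[:,0],-Rl[:,1],-Rl[:,2]])
for up in (.07,.027):
    g=C+Rl[:,2]*up; print(up,rel(g-Rt[:,2]*.18,Rt,o))
p=bot.capture("wrist");cv2.imwrite("pics/w5.png",p["frame"][:,:,::-1])
s=bot.capture("side");sc=bot.capture("scene")
cv2.imwrite("pics/5c.png",cv2.resize(np.hstack([s["frame"][210:370,290:430,::-1],sc["frame"][210:370,310:450,::-1]]),None,fx=2.8,fy=2.8,interpolation=cv2.INTER_CUBIC))
E
```

```text
time_s: 6.48
position: [0.4602, -0.0967, 0.2794]
tool_rot: [179.7, -29.9, -59.9]
wrist_force: [-0.9, 0.5, 0.1]
grip_width: 0.0376
0.07 (array([ 0.3 , -0.01, -0.19]), array([0.2 , 0.12, 0.09]))
0.027 (array([ 0.31, -0.03,  4.11]), array([0.2 , 0.12, 0.09]))
```

View pics/w5.png

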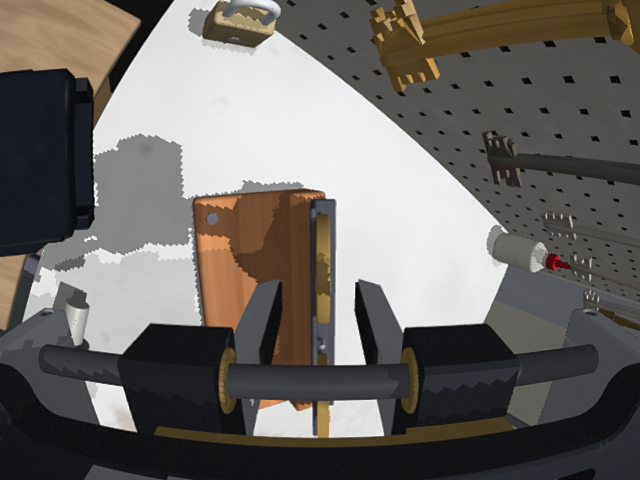

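View pics/5c.png

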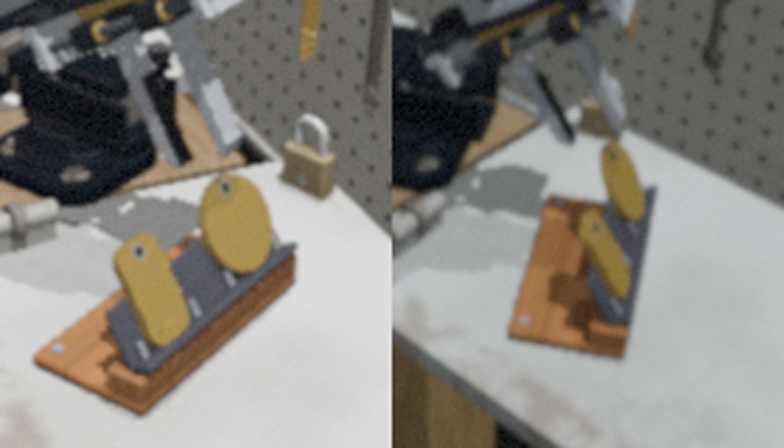

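```bash
python3 -m handwheel '[[-0.2,[0.2,0,2.5],[0,0,0]],[-0.2,[0.2,0,4.2],[0,0,0]],[-0.2,[0.2,0,4.2],[0,0,0]]]'
python3 - <<'E'
from bench import bot
import cv2
from h import *;from plan import *
o=bot.get_obs()
Rl=rest();C=np.array([.5236,-.2063,.066])
Rt=np.column_stack([Rl[:,0],-Rl[:,1],-Rl[:,2]])
for up in (.027,):
    g=C+Rl[:,2]*up; print(up,rel(g-Rt[:,2]*.18,Rt,o))
p=bot.capture("wrist");cv2.imwrite("pics/w6.png",p["frame"][:,:,::-1])
s=bot.capture("side");sc=bot.capture("scene")
cv2.imwrite("pics/6c.png",cv2.resize(np.hstack([s["frame"][210:370,290:430,::-1],sc["frame"][210:370,310:450,::-1]]),None,fx=2.8,fy=2.8,interpolation=cv2.INTER_CUBIC))
E
```

```text
time_s: 7.0
position: [0.4721, -0.1159, 0.2461]
tool_rot: [180.0, -30.1, -59.9]
wrist_force: [0.5, 0.3, -0.0]
grip_width: 0.0375
0.027 (array([0.01, 0.06, 0.1 ]), array([ 0.  , -0.06,  0.05]))
```

View pics/w6.png

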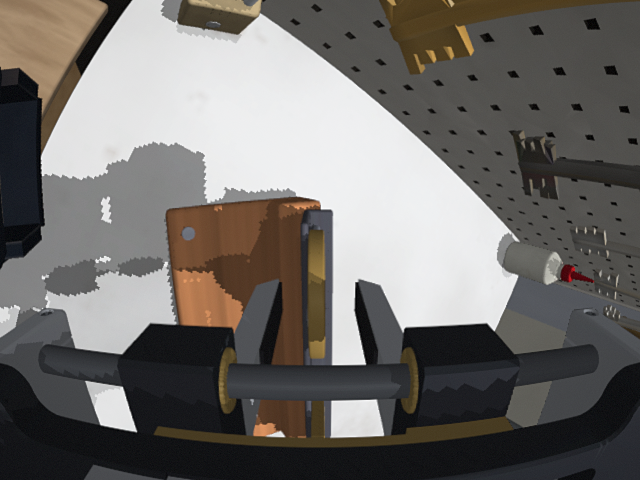

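View pics/6c.png

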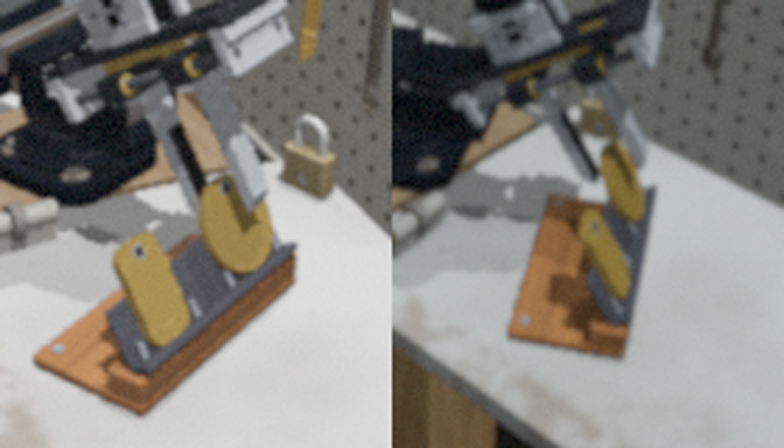

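Run:
```python
from bench import bot
import cv2
from h import *;from plan import *
Rl=rest();C=np.array([.5236,-.2063,.066])
p=bot.capture("wrist");s=bot.capture("side");c=bot.capture("scene")
for a in (-35,0,35): print(a,[proj(q,C+Rl@np.array([0,a/1000,0]),q is p).round(1) for q in(p,s,c)])
print("top",[proj(q,C+Rl@np.array([0,0,.035]),q is p).round(1) for q in(p,s,c)])
n=Rl[:,0];g=C+Rl[:,2]*.008
for k in (.019,.031,-.019): print("tip",k,[proj(q,g+n*k,q is p).round(1) for q in(p,s,c)])
```

```text
-35 [array([316.5, 347.2]), array([364.7, 296.8]), array([390. , 283.8])]
0 [array([316.5, 291.2]), array([375. , 288.9]), array([392.2, 275.1])]
35 [array([316.4, 227.9]), array([384.7, 281.3]), array([394.2, 266.8])]
top [array([316.3, 318.8]), array([367.9, 272.8]), array([385.8, 263.5])]
tip 0.019 [array([352.7, 296.6]), array([380.6, 283.8]), array([398. , 270.3])]
tip 0.031 [array([375.2, 296.3]), array([385.3, 282.9]), array([402.7, 268.9])]
tip -0.019 [array([280.2, 296.6]), array([366.3, 286.6]), array([383.5, 274.6])]
```

```bash
python3 -m handwheel '[[-0.5,[0,0,0],[0,0,0]],[-0.9,[0,0,0],[0,0,0]],[-1,[0,0,0],[0,0,0]],[-1,[0,0,0],[0,0,0]],[-1,[0,0,0],[0,0,0]]]' 30;python3 -m handwheel '[[-1,[0,0,0],[0,0,0]],[-1,[0,0,0],[0,0,0]]]'
```

```text
time_s: 7.92
position: [0.4719, -0.116, 0.2457]
tool_rot: [180.0, -30.0, -60.0]
wrist_force: [-0.8, 0.6, 0.2]
grip_width: 0.0078
time_s: 8.18
position: [0.4719, -0.116, 0.2457]
tool_rot: [180.0, -30.0, -60.0]
wrist_force: [-1.0, 0.1, 1.1]
grip_width: 0.0079
```

```bash
python3 -m handwheel '[[-1,[0,0,-2],[0,0,0]],[-1,[0,0,-6],[0,0,0]],[-1,[0,0,-11],[0,0,0]],[-1,[0,0,-14],[0,0,0]],[-1,[0,0,-14],[0,0,0]]]'
python3 - <<'E'
from bench import bot
import cv2
from h import *;from plan import *
o=bot.get_obs();print(o["grip_width"],o["q"].round(1))
for n in ("wrist","side","scene"):
    p=bot.capture(n);cv2.imwrite(f"pics/{n}7.png",p["frame"][:,:,::-1])
    for t in ("return_box",):
        for r in bot.pinpoint(p,t)[:1]:print(n,t,r["xy"],r["confidence"],atz(p,r["xy"],.066 if t[1]=='o' else 0,n=="wrist").round(4))
a=cv2.imread("pics/side7.png")[170:250,230:330];b=cv2.imread("pics/scene7.png")[175:255,205:305]
cv2.imwrite("pics/7c.png",cv2.resize(np.hstack([a,b]),None,fx=4,fy=4,interpolation=cv2.INTER_CUBIC))
E
```

```text
time_s: 8.8
position: [0.437, -0.0547, 0.3685]
tool_rot: [-179.8, -30.2, -60.0]
wrist_force: [0.4, 0.1, -2.3]
grip_width: 0.0075
0.007529728830515399 [ -6.1   2.4 112.5 -31.5  50.5  71.1]
side return_box [281.8, 226.7] 0.84 [0.4779 0.258  0.    ]
scene return_box [251.2, 227.6] 0.95 [0.4846 0.2957 0.    ]
```

View pics/7c.png

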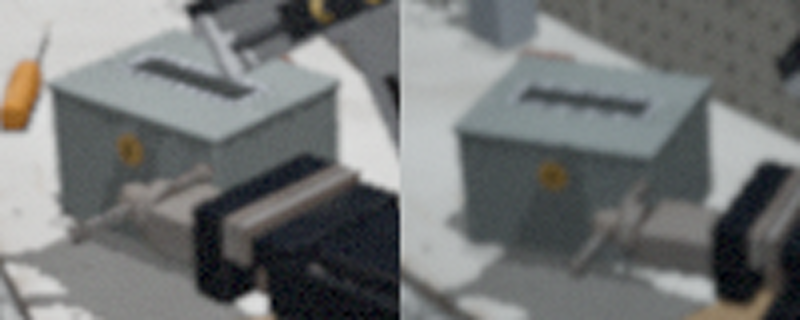

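View pics/side7.png

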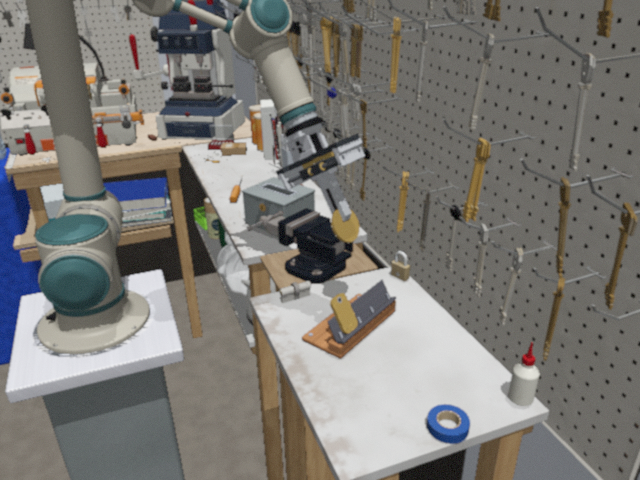

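Run:
```python
from bench import bot
from h import *
s=bot.capture("scene");d=bot.capture("side")
z=.1
for n,u in dict(LB=(236.25,188.75),RB=(282.5,195),FR=(266.25,214.5),FL=(219.5,207.5),sl=(234.5,199.5),sr=(267.5,201.75),sc=(251.2,200.6)).items(): print(n,atz(s,u,z))
print()
for n,u in dict(L=(243,191.75),F=(283.75,204.5),R=(314.5,190.5),sl=(263.75,186.25),sr=(292.5,193.75),sc=(278,190)).items(): print(n,atz(d,u,z))
```

```text
LB [0.49616171 0.37307341 0.1       ]
RB [0.56939272 0.24256117 0.1       ]
FR [0.45949818 0.18374509 0.1       ]
FL [0.39056156 0.30801319 0.1       ]
sl [0.45014303 0.31856789 0.1       ]
sr [0.51007969 0.24017715 0.1       ]
sc [0.48075815 0.27891552 0.1       ]

L [0.39003982 0.2990022  0.1       ]
F [0.46262385 0.17842628 0.1       ]
R [0.56414314 0.23223637 0.1       ]
sl [0.45052561 0.31401794 0.1       ]
sr [0.50442896 0.23453513 0.1       ]
sc [0.47763392 0.27373285 0.1       ]
```

```bash
cat >> plan.py <<'E'
def down(yaw):
    return R.from_euler('xyz',[180,0,yaw],degrees=True).as_matrix()
E
python3 - <<'E'
from bench import bot
from plan import *
print(rel([.52,.19,.50],down(30),bot.get_obs()))
E
```

```text
(array([ -8.11, -19.44, -20.22]), array([ 23.59, -23.38, -87.73]))
```

```bash
python3 -m handwheel '[[-1,[3,0,-5.2],[2.5,-2.5,-9.3]],[-1,[6,0,-10.4],[5,-5,-18.7]],[-1,[3.7,-3.9,-13.2],[7.5,-7.5,-28]],[-1,[0.8,-7.8,-15],[10,-10,-37.3]],[-1,[-2.1,-11.7,-16.8],[12.5,-12.5,-46.7]]]'
python3 - <<'E'
from bench import bot
from plan import *
o=bot.get_obs();print(o["q"].round(1),rel([.52,.19,.50],down(30),o))
E
```

```text
time_s: 9.82
position: [0.4876, 0.0929, 0.5021]
tool_rot: [173.5, -13.9, -10.6]
wrist_force: [0.8, -0.1, -2.3]
grip_width: 0.0078
[  6.7   3.6  88.9 -10.6  76.3  19.6] (array([  1.32, -10.13,  -0.61]), array([ 11.12, -11.05, -41.1 ]))
```

```bash
python3 -m handwheel '[[-1,[0.3,-2.2,0],[2.4,-2.4,-9]],[-1,[0.6,-4.5,-0.2],[4.8,-4.8,-18]],[-1,[0.9,-7,-0.4],[7.2,-7.2,-27]],[-1,[1.3,-9.5,-0.6],[9.6,-9.6,-36]],[-1,[1.3,-10.1,-0.6],[11.1,-11,-41.1]]]'; python3 -m handwheel '[[-1,[0,0,0],[0,0,0]],[-1,[0,0,0],[0,0,0]]]'
python3 - <<'E'
from bench import bot
import cv2,pickle
from h import *;from plan import *
o=bot.get_obs();print(o["q"].round(1))
p=bot.capture("wrist");pickle.dump(p,open("w8.pkl","wb"));cv2.imwrite("pics/w8.png",p["frame"][:,:,::-1])
for r in bot.pinpoint(p,"return_box")[:1]:print(r["xy"],r["confidence"],atz(p,r["xy"],0,True).round(4))
s=bot.capture("side");sc=bot.capture("scene");cv2.imwrite("pics/side8.png",s["frame"][:,:,::-1]);cv2.imwrite("pics/scene8.png",sc["frame"][:,:,::-1])
E
```

```text
time_s: 10.45
position: [0.521, 0.1894, 0.4985]
tool_rot: [180.0, 0.0, 30.0]
wrist_force: [-0.4, -0.3, -2.0]
grip_width: 0.0078
time_s: 10.7
position: [0.5199, 0.1881, 0.4993]
tool_rot: [179.9, -0.1, 29.6]
wrist_force: [0.2, -0.6, -2.4]
grip_width: 0.0077
[ 12.7  11.7  78.7  -0.1  89.5 -16.9]
[325.7, 132.5] 0.84 [0.48   0.2781 0.    ]
```

View pics/w8.png

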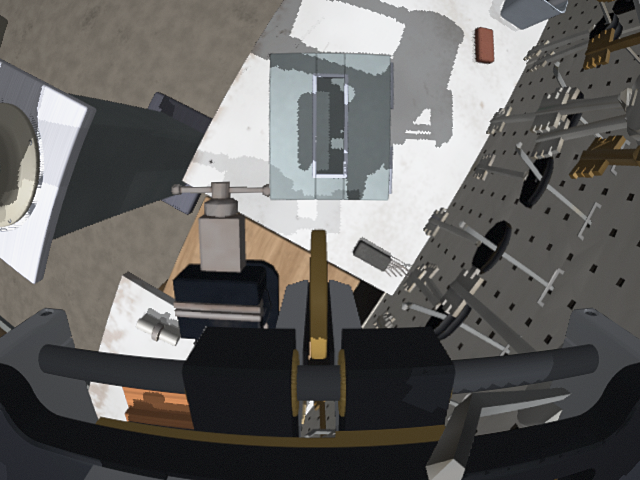

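View pics/side8.png

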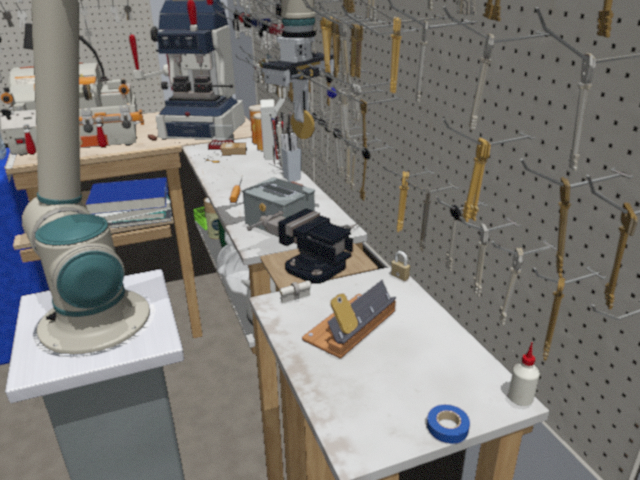

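```bash
python3 - <<'E'
import pickle
from h import *;from plan import *
from bench import bot
p=pickle.load(open("w8.pkl","rb"))
c=[atz(p,u,.1,True) for u in((270,54),(391.5,54),(392,199),(269.5,199))]
for x in c: print(x)
print("mean",np.mean(c,0), [np.linalg.norm(c[i]-c[(i+1)%4]).round(4) for i in range(4)])
for a,b in((0,3),(1,2)): d=c[a]-c[b];print(np.degrees(np.arctan2(d[1],d[0])))
sl=[atz(p,u,.1,True) for u in((316,77),(344.5,77),(344.5,175.5),(316,175.5))];m=np.mean(sl,0);print("slot",m,[np.linalg.norm(sl[i]-sl[(i+1)%4]).round(4) for i in range(4)])
# overlay model
o=bot.get_obs();T=np.array(o["position"]);Rt=R.from_euler('xyz',o["tool_rot"],degrees=True).as_matrix()
for a in(-35,0,35): print("disc pred",proj(p,T+Rt@np.array([0,a/1000,.207]),True))
print(rel([m[0],m[1],.36],down(30),o))
E
python3 -c "
import cv2
a=cv2.imread('pics/w8.png')[40:400,230:430]
cv2.imwrite('pics/w8c.png',cv2.resize(a,None,fx=1.66*2/2,fy=1.66,interpolation=cv2.INTER_CUBIC))"
```

```text
[0.39038798 0.31706552 0.1       ]
[0.49733517 0.37974487 0.1       ]
[0.57426934 0.24796921 0.1       ]
[0.46421404 0.18487994 0.1       ]
mean [0.48155163 0.28241488 0.1       ] [np.float64(0.124), np.float64(0.1526), np.float64(0.1269), np.float64(0.1514)]
119.1834950843841
120.27753318438371
slot [0.4814274  0.28074858 0.1       ] [np.float64(0.0287), np.float64(0.1018), np.float64(0.029), np.float64(0.1016)]
disc pred [318.38419646 225.89835179]
disc pred [318.39398482 290.08993049]
disc pred [318.39891814 346.78427175]
(array([ 1.25, -9.96, 13.97]), array([ 0.09, -0.12, -0.32]))
```

View pics/w8c.png

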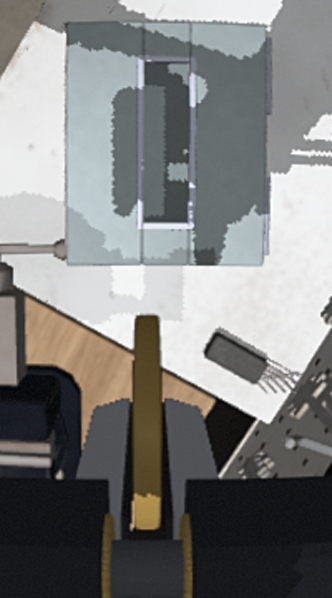

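```bash
python3 -m handwheel '[[-1,[0.6,-5,2],[0,0,0]],[-1,[1.2,-10,5],[0,0,0]],[-1,[1.2,-10,10],[0,0,0]],[-1,[1.2,-10,13],[0,0,0]],[-1,[1.2,-10,13],[0,0,0]]]';  python3 -m handwheel '[[-1,[0,0,0],[0,0,0]]]'
python3 - <<'E'
from bench import bot
import cv2,pickle
from h import *;from plan import *
o=bot.get_obs();print(rel([.4813,.2805,.37],down(30),o))
p=bot.capture("wrist");cv2.imwrite("pics/w9.png",p["frame"][:,:,::-1])
s=bot.capture("side");sc=bot.capture("scene")
cv2.imwrite("pics/9c.png",cv2.resize(np.hstack([s["frame"][110:250,220:350,::-1],sc["frame"][110:250,190:320,::-1]]),None,fx=3,fy=3,interpolation=cv2.INTER_CUBIC))
E
```

```text
time_s: 11.52
position: [0.4799, 0.2809, 0.3675]
tool_rot: [180.0, 0.2, 29.7]
wrist_force: [0.1, 0.5, -0.9]
grip_width: 0.0076
time_s: 11.65
position: [0.4814, 0.2813, 0.3711]
tool_rot: [179.9, -0.3, 29.7]
wrist_force: [0.3, 0.3, -1.0]
grip_width: 0.0076
(array([-0.05,  0.06,  0.11]), array([ 0.09, -0.25, -0.3 ]))
```

View pics/w9.png

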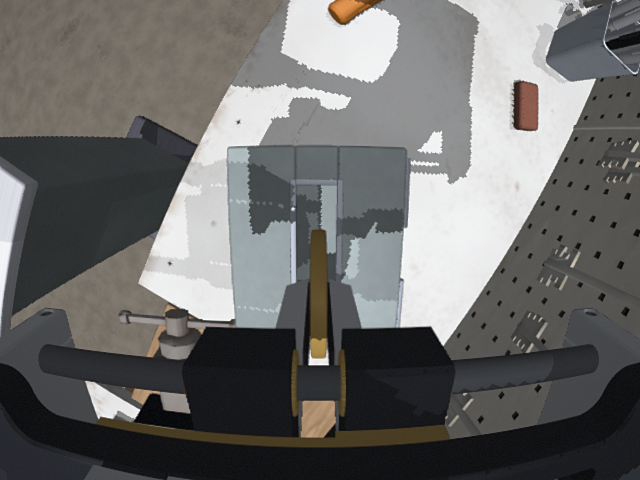

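View pics/9c.png

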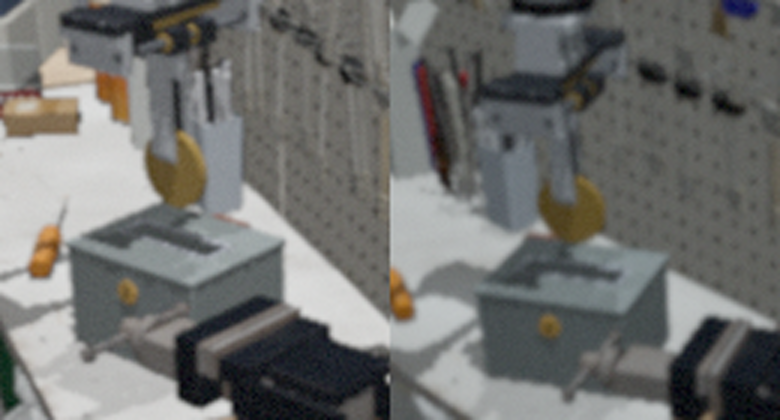

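```bash
python3 -m handwheel '[[-1,[0,0,2],[0,0,0]],[-1,[0,0,3.5],[0,0,0]],[-1,[0,0,3.5],[0,0,0]]]'; python3 -m handwheel '[[-1,[0,0,1.2],[0,0,0]],[-1,[0,0,2.5],[0,0,0]],[-1,[0,0,2.5],[0,0,0]],[-1,[0,0,2.5],[0,0,0]]]'
python3 - <<'E'
from bench import bot
import cv2
from h import *;from plan import *
o=bot.get_obs();print(rel([.4813,.2805,.309],down(30),o),o["wrist_force"])
p=bot.capture("wrist");cv2.imwrite("pics/w10.png",p["frame"][:,:,::-1])
s=bot.capture("side");sc=bot.capture("scene")
cv2.imwrite("pics/10c.png",cv2.resize(np.hstack([s["frame"][110:250,220:350,::-1],sc["frame"][110:250,190:320,::-1]]),None,fx=3,fy=3,interpolation=cv2.INTER_CUBIC))
E
```

```text
time_s: 12.18
position: [0.4806, 0.281, 0.3338]
tool_rot: [179.9, 0.0, 29.7]
wrist_force: [-0.4, 0.1, -1.5]
grip_width: 0.0079
time_s: 12.68
position: [0.4811, 0.2813, 0.3095]
tool_rot: [179.9, -0.1, 29.7]
wrist_force: [-0.6, -0.8, -1.0]
grip_width: 0.0079
(array([-0.02,  0.08,  0.05]), array([ 0.06, -0.09, -0.27])) [-0.58032018 -0.79253429 -0.97132073]
```

View pics/w10.png

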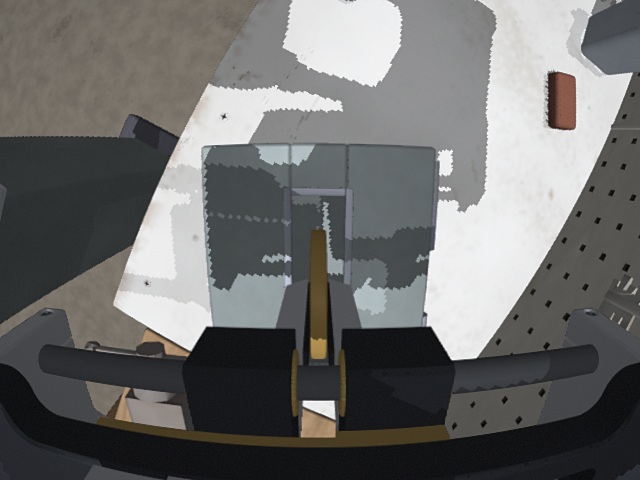

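View pics/10c.png

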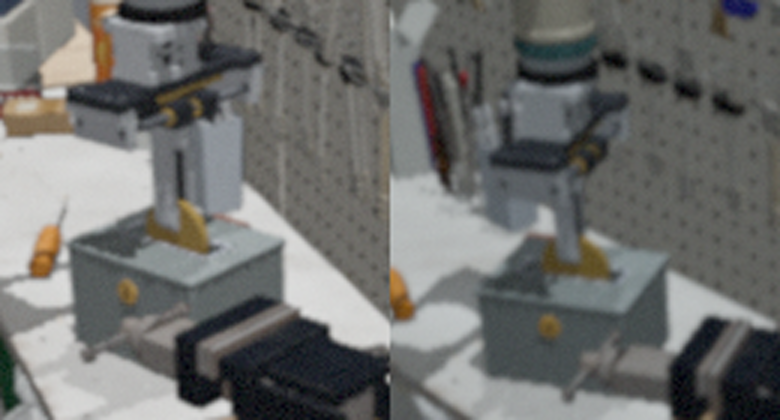

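```bash
python3 -m handwheel '[[-0.6,[0,0,0],[0,0,0]],[-0.5,[0,0,0],[0,0,0]],[-0.4,[0,0,0],[0,0,0]],[-0.4,[0,0,0],[0,0,0]],[-0.4,[0,0,0],[0,0,0]]]'
python3 - <<'E'
from bench import bot
import cv2
from h import *
p=bot.capture("wrist");cv2.imwrite("pics/w11.png",p["frame"][:,:,::-1])
s=bot.capture("side");sc=bot.capture("scene")
cv2.imwrite("pics/11c.png",cv2.resize(np.hstack([s["frame"][110:250,220:350,::-1],sc["frame"][110:250,190:320,::-1]]),None,fx=3,fy=3,interpolation=cv2.INTER_CUBIC))
E
```

```text
time_s: 13.45
position: [0.481, 0.2812, 0.3096]
tool_rot: [179.9, -0.1, 29.7]
wrist_force: [0.5, 0.9, -0.0]
grip_width: 0.0282
```

View pics/w11.png

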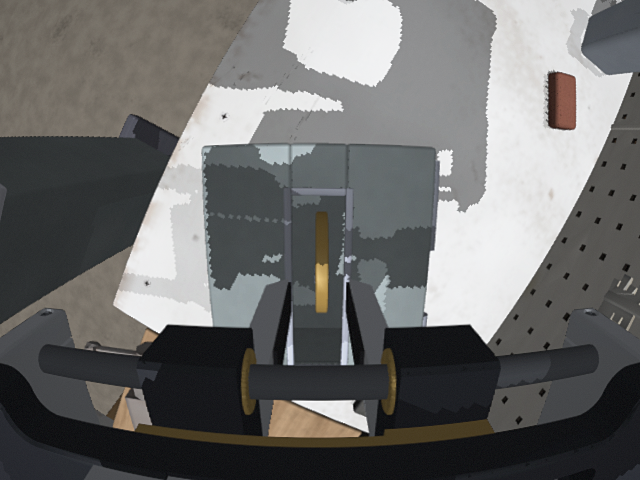

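View pics/11c.png

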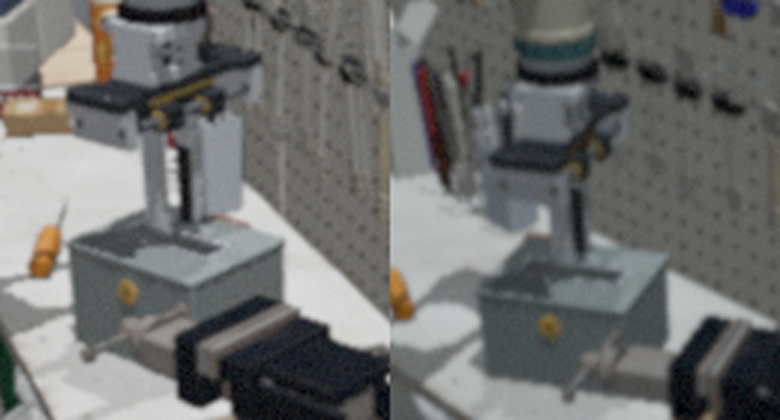

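```bash
python3 -m handwheel '[[-0.4,[0,0,-3],[0,0,0]],[-0.4,[0,0,-7],[0,0,0]],[-0.4,[0,5,-12],[0,0,0]],[-0.4,[0,10,-17],[0,0,0]],[-0.4,[0,10,-17],[0,0,0]]]';python3 -m handwheel '[[-0.4,[0,0,0],[0,0,0]],[-0.4,[0,0,0],[0,0,0]],[-0.4,[0,0,0],[0,0,0]],[-0.4,[0,0,0],[0,0,0]],[-0.4,[0,0,0],[0,0,0]]]'
python3 - <<'E'
from bench import bot
import cv2
from h import *
p=bot.capture("wrist")
s=bot.capture("side");sc=bot.capture("scene")
f=[cv2.resize(p["frame"][20:240,230:430,::-1],(364,400)),cv2.resize(s["frame"][230:370,290:430,::-1],(400,400))]
cv2.imwrite("pics/12c.png",np.hstack(f))
for q,n in((s,"side"),(sc,"scene")):
    for r in bot.pinpoint(q,"oblong_fob")[:1]: print(n,r["xy"],r["confidence"],atz(q,r["xy"],.066))
print(bot.get_obs()["wrist_force"])
E
```

```text
time_s: 14.22
position: [0.5314, 0.1928, 0.4827]
tool_rot: [179.8, -0.4, 29.6]
wrist_force: [0.5, 0.6, -0.3]
grip_width: 0.0282
time_s: 14.85
position: [0.53, 0.1949, 0.4793]
tool_rot: [180.0, -0.1, 29.8]
wrist_force: [1.2, -0.6, -0.7]
grip_width: 0.0282
side [345.0, 314.2] 0.61 [ 0.43565175 -0.26181785  0.066     ]
scene [384.3, 301.2] 0.78 [ 0.43445977 -0.25418338  0.066     ]
[ 0.12722312 -0.40600829  0.32896409]
```

View pics/12c.png

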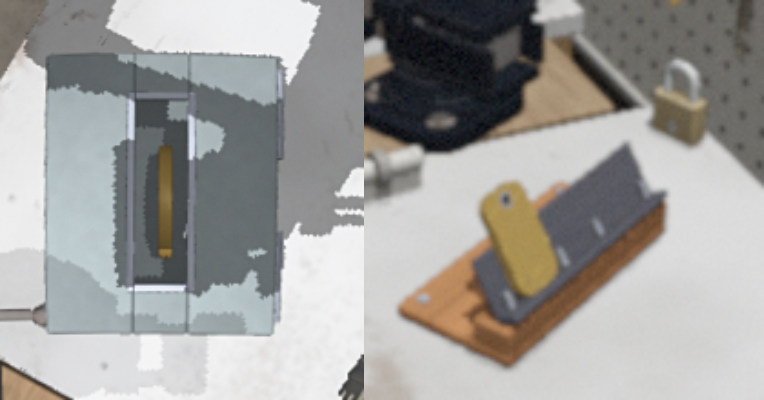

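```bash
for i in 1 2 3; do python3 -m handwheel '[[-0.4,[0,0,0],[0,0,0]],[-0.4,[0,0,0],[0,0,0]],[-0.4,[0,0,0],[0,0,0]],[-0.4,[0,0,0],[0,0,0]],[-0.4,[0,0,0],[0,0,0]]]' | head -1; done
python3 - <<'E'
from bench import bot
import cv2
from h import *
p=bot.capture("wrist")
cv2.imwrite("pics/13c.png",cv2.resize(p["frame"][20:240,230:430,::-1],(364,400)))
E
```

```text
time_s: 15.72
time_s: 16.35
time_s: 16.98
```

View pics/13c.png

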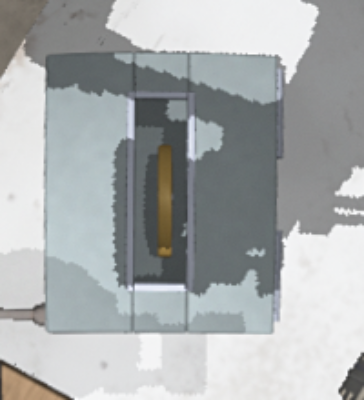

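```bash
python3 -c "
from bench import bot
print(bot.sign_off())"
```

```text
the job is handed in; nothing more can be done
None
```

I gripped the round fob by its free upper part at the rest's 30° lean and lifted it over the vice. There I turned and tipped it upright, lowered it halfway into the slot and let go. I handed the job in at about 17 s of the 42 s allowed; the sign-off gave no verdict.

**Round fob:** it stands on edge inside the box, roughly under the middle of the slot. From its apparent size in the wrist picture I put it well below the lid. It had shifted by no more than about a pixel between two pictures 2 s apart.

**Oblong fob:** it is still in its place in the rest. My last fixes from the two fixed cameras differ by about 8 mm in y, but both are within about 10 mm of my earlier ones, inside the 20 mm limit.

**Robot:** it was clear of everything when I handed in. Wrist force readings stayed within a few newtons throughout.

**Disagreements:** position fixes for the same object from different cameras differed by up to about 12 mm, and up to about 40 mm for the box. For the grasp and the posting I went by the wrist camera instead, whose fit matched the given sizes to about 2 to 7 mm.

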